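# Lay out glaze samples beside their references and start the measurement

### The job

Complete the grid on the measuring tray: lay each of the three loose sample tiles (oblong, square, round) flat in the empty front-row cell directly in front of the reference tile of the same shape, centred and square with the tray. Set them down rather than dropping them. When all three lie there, press the small key (lamp) down and let it up, then press the large key (measure), one at a time, leaving the jar, brush, dish and spatula where they are.

Things in the scene. Friction and masses are not known exactly. Their poses are not given: they have to be found in the camera images.
- tray: Fixed grey tray, 230 (x) x 310 (y) mm, floor 8 mm above the table, aluminium rim 4 mm wide, 4 mm above the floor. White lines make 2 rows of 3 cells, pitch 110 mm in x, 95 mm in y. Back row (tray +x, far from the robot) holds the fixed references; front row starts empty. Origin: tray centre at table height, z up, y along the rows; turned up to 0.15 rad
- bar: Loose sample tile, oblong 90 (x) x 46 (y) mm, unglazed tan stoneware, 15 mm thick, two thin ochre painted bands on top. Origin: centre of the underside, z up; lies flat on the table to the robot's left
- ref_bar: Reference tile fixed in the tray's back row (which of the three cells varies), same shape and size as the loose one: oblong 90 (x) x 46 (y) mm, unglazed tan stoneware, 15 mm thick, two thin ochre painted bands on top. Origin: centre of the underside, z up, on the tray floor; axes parallel to the tray's
- bar_place (a point): Where the underside centre of the loose bar tile belongs: on the tray floor, centre of the front-row cell directly in front of its reference, 110 mm from the reference's centre towards the robot along the tray's -x
- square: Loose sample tile, square 60 x 60 mm, unglazed tan stoneware, 15 mm thick, two thin ochre painted bands on top. Origin: centre of the underside, z up; lies flat on the table to the robot's left
- ref_square: Reference tile fixed in the tray's back row (which of the three cells varies), same shape and size as the loose one: square 60 x 60 mm, unglazed tan stoneware, 15 mm thick, two thin ochre painted bands on top. Origin: centre of the underside, z up, on the tray floor; axes parallel to the tray's
- square_place (a point): Where the underside centre of the loose square tile belongs: on the tray floor, centre of the front-row cell directly in front of its reference, 110 mm from the reference's centre towards the robot along the tray's -x
- disc: Loose sample tile, round, 64 mm diameter, unglazed tan stoneware, 15 mm thick, two thin ochre painted bands on top. Origin: centre of the underside, z up; lies flat on the table to the robot's left
- ref_disc: Reference tile fixed in the tray's back row (which of the three cells varies), same shape and size as the loose one: round, 64 mm diameter, unglazed tan stoneware, 15 mm thick, two thin ochre painted bands on top. Origin: centre of the underside, z up, on the tray floor; axes parallel to the tray's
- disc_place (a point): Where the underside centre of the loose disc tile belongs: on the tray floor, centre of the front-row cell directly in front of its reference, 110 mm from the reference's centre towards the robot along the tray's -x
- small_key (a joint): Travel of the small key (m): 0 up, 0.006 fully down, springs back; 5 N fully down
- small_key_top (a point): Centre of the top of the small key: round white spring push button, 22 mm diameter, in a black housing on the grey key panel (170 x 90 x 30 mm) to the robot's right; pressed straight down. The two keys stand 80 mm apart along the panel; which is nearer to the robot varies
- large_key (a joint): Travel of the large key (m): 0 up, 0.006 fully down, springs back; 5 N fully down
- large_key_top (a point): Centre of the top of the large key: round white spring push button, 44 mm diameter, in a black housing on the grey key panel (170 x 90 x 30 mm) to the robot's right; pressed straight down. The two keys stand 80 mm apart along the panel; which is nearer to the robot varies
- jar: Small closed glass jar, 56 mm diameter, 55 mm high, among the tiles; origin: centre of underside. Bystander, leave alone
- brush: Brush 180 mm long, lying beyond the tiles; origin near its middle, x along it. Bystander, leave alone
- dish: Shallow open aluminium dish, 72 mm diameter, 22 mm high; origin: centre of underside. Bystander, leave alone
- spatula: Spatula 190 mm long, lying beyond the key panel; origin near its middle, x along it. Bystander, leave alone

How it is judged (in metres and radians):
On the way, in this order (a step that is already met when the one before it is completed fails the run):
1. All three tiles laid, in any order, and let go: flat, each within 8 mm of the cell centre in front of its like-shaped reference, oblong and square within 8 degrees of the tray's sides (horizontal distance between bar and bar_place below 0.008 m and z of each of bar, square, disc in the frame of tray below 0.011 m and angle between each of bar, square, disc's own z axis and vertical below 0.05 rad and linear speed of each of bar, square, disc below 0.02 m/s and contact force between the fingers and bar below 0.1 N and angle between the x axis of bar and the x axis of tray, either way round below 0.14 rad and horizontal distance between square and square_place below 0.008 m and contact force between the fingers and square below 0.1 N and (angle between the x axis of square and the x axis of tray, either way round below 0.14 rad or angle between the x axis of square and the y axis of tray, either way round below 0.14 rad) and horizontal distance between disc and disc_place below 0.008 m and contact force between the fingers and disc below 0.1 N), for 0.2 s.
2. With the tiles laid out, the small key is pressed down at least 4.5 mm of its 6 mm while the large key is up (value of joint small_key above 0.0045 m and value of joint large_key below 0.001 m), for 0.03 s.
3. Then the large key is pressed down at least 4.5 mm of its 6 mm while the small key is up again (value of joint large_key above 0.0045 m and value of joint small_key below 0.001 m), for 0.03 s.
At the end, for the whole second after the job is handed in: The three tiles lie in the front row, each within 8 mm of the centre of the cell directly in front of its like-shaped reference, flat on the tray floor, let go, at rest; oblong and square sides within 8 degrees of the tray's, oblong lengthwise like its reference; both keys up (all of step 1 and value of joint each of small_key, large_key below 0.001 m); the robot touches nothing.
It fails at once if A sample tile is dropped: it moves faster than 0.5 m/s without the fingers touching it (a fall of some 13 mm) ((linear speed of bar above 0.5 m/s and contact force between the fingers and bar below 0.05 N) or (linear speed of square above 0.5 m/s and contact force between the fingers and square below 0.05 N) or (linear speed of disc above 0.5 m/s and contact force between the fingers and disc below 0.05 N)).
It fails at once if Both keys are pressed at the same time (each more than 3 mm) (value of joint each of small_key, large_key above 0.003 m).
It fails at once if The jar, brush, dish or spatula is moved more than 20 mm from where it stood (distance of any of jar, brush, dish, spatula from where it was at the start of the episode above 0.02 m).
It also fails if it takes over 72 s, if anything falls off the work surface, if the arm or the gripper's body presses on something with over 40 N, if the wrist force passes 120 N, or if a joint passes its speed limit or range.

### The arm

A 6-joint arm with a two-finger parallel gripper is mounted at the origin on the work surface. World frame = base frame: x ahead of the robot, y to its left, z up, the work surface at z = 0. Lengths are in mm, angles in rad, forces in N, time in s.
With the tool pointing down it reaches from about 275 to 750 mm from the base axis. Payload 10.2 kg.
Tool frame: the origin (TCP) lies where the fingers leave the gripper's body, on its centre line; the fingertips stand 73 mm ahead of it and the grasp point (between the pads) lies 54 mm ahead of it; z points along the fingers, y is the line along which they close (so a half turn about z gives the same grasp; the last joint's range is limited). The gripper opens to 85 mm and grips with 20 to 120 N. Pads are 22 mm wide; open, the fingers measure 114 mm over their backs; the gripper's body (76 mm by 85 mm) begins 54 mm behind the grasp point. The pads swing forward as they close: fully open they stand 13 mm farther back than shut.
Start: joints at [-1.348, 0.313, 1.498, -0, 1.331, -0.223], TCP at [226.358, -473.702, 303.894] pointing down, gripper open.
Joint ranges: [-2.94, 2.94], [-0.97, 2.17], [0.19, 2.56], [-1.23, 4.37], [0.02, 3.11], [-2.88, 2.88]. Speed limits (rad/s): [2.39, 2.39, 3.01, 3.14, 3.14, 3.14].

### API

Orientations are given as a unit quaternion [w, x, y, z].
In Python, from rig import ctrl gives the robot as it stands.
- The arm moves only by the shell command python3 -m creep 'ROWS' [OPENING] [FORCE]. ROWS is JSON, a list that holds one entry, the list of rows, each a list of 6 numbers: the shift along the world's x, y, z in units of 25 mm (1.0 is 25 mm), then the turn, a rotation vector about the world's x, y, z in units of 5 degrees (1.0 is 5 degrees). In form: [[[x, y, z, ax, ay, az], ...]]. A call has 1 to 20 rows; each row is the pose to reach, as a shift and turn from the pose commanded when the call began; what a row does not reach only later rows make up. A row lasts 1/12 s, in which the tool goes at most 41.7 mm and 7.16 degrees, less where a joint would pass 70% of its speed; a pose out of reach is approached as far as the arm can. A call with a gripper value outside its range is refused whole. OPENING is the finger opening in mm, from 0 to 85.4, set as the call begins (- or left out, the last holds). The fingers move at their own pace and stop on an object; FORCE is the grip in N (left out, the last holds). Time passes only in rows, so rows that repeat a pose let the fingers close. It gives the time, the measured TCP pose, the force, the opening and the grip force at its end, in the units of the state.
- ctrl.sense(): the state, without advancing time (a new reading comes with each control period).
- ctrl.capture(name): name is "scene" or "top"; returns a dict with "image" (480x640x3 uint8, red, green, blue), "fx", "fy", "cx", "cy" (pixels), "k1" (the pictures are not rectified: a ray, as slopes to the right and down, at radius r is drawn at 1 + k1 r^2 times it, then the intrinsics apply), "R" (3x3) and "t" (3): a world point X has camera coordinates R X + t. Camera axes: x right, y down, z forward; pixel columns grow to the right and rows downward; lengths in mm; the calibration is good to about 2 mm. A picture is of the moment at which its call begins. There is no depth.
- ctrl.finish_job(): hands the job in; it is judged then, once.
The state is a dict: "time_s": time; "joints": joint angles; "dq": joint speeds; "tau": joint torques, N m; "eef_pos": TCP position; "ee_rot": TCP orientation; "force": force on the tool from outside, world axes, zero at the start; "wrist_torque": the same for the moment, N m; "grip_width": opening from 0.0 (shut) to 1.0 (fully open); "grip_force": force on a finger pad.
Only numpy, scipy, OpenCV 4.12 (cv2) and the standard library are available. Lean on these libraries where they do the work, as an engineer would, in place of code of your own. Each camera call takes 0.05 s, during which the arm holds its last target. There are 200 camera calls.

## Working session

There is one attempt and no reset: what is moved stays moved. The work goes in short steps, Python scripts to look and compute and a shell command to move; the robot and the scene stay as the last step left them, time stands still between calls to the robot, and variables do not carry over. Pictures are saved under pics/ and viewed, at most 10 in all, crops included, and the job is handed in when it is done.

```bash
ls; mkdir -p pics
python3 - <<'E'
from rig import ctrl
import cv2
for n in("top","scene"):
    c=ctrl.capture(n); cv2.imwrite(f"pics/{n}0.png",c["image"][:,:,::-1]); print({k:c[k] for k in c if k!="image"})
print(ctrl.sense())
E
```

```text
pics
{'fx': 607.4916529976216, 'fy': 607.4916529976216, 'cx': 316.6616768307459, 'cy': 243.80239938878793, 'k1': -0.03174237783906602, 'R': array([[ 0.02749431, -0.99960114,  0.00645155],
       [-0.99554212, -0.02796403, -0.09007718],
       [ 0.09022166, -0.00394618, -0.99591389]]), 't': array([ -16.14676209,  534.04633531, 1228.23249625])}
{'fx': 499.17337635489577, 'fy': 499.17337635489577, 'cx': 315.80294375729386, 'cy': 233.06739126317916, 'k1': -0.08250184966905742, 'R': array([[-6.43243287e-01,  7.65661571e-01,  6.57495917e-04],
       [ 5.79278086e-01,  4.87221016e-01, -6.53492601e-01],
       [-5.00674518e-01, -4.19973856e-01, -7.56932618e-01]]), 't': array([ 336.97122683, -263.2054814 , 1479.78192502])}
{'time_s': 0.1, 'joints': array([-1.34841398e+00,  3.13382590e-01,  1.49834386e+00,  1.43642099e-05,
        1.33099937e+00, -2.23430217e-01]), 'dq': array([-0.00026251,  0.00030159, -0.00389834,  0.00120944, -0.00050223,
        0.00025544]), 'tau': array([ 1.83105731e-03, -4.12903905e+01, -2.60139388e+01, -2.45200135e-04,
        3.05225323e-03, -1.82895423e-05]), 'eef_pos': array([ 226.32015568, -473.55504736,  303.4046135 ]), 'ee_rot': array([-5.66580537e-04,  9.75259314e-01,  2.21063225e-01,  7.27248386e-06]), 'force': array([ 0.31770084, -0.31415426, -0.09579884]), 'wrist_torque': array([ 0.02005488, -0.02960544, -0.03203284]), 'grip_force': 0.0, 'grip_width': 1.0063898822240054}
```

View pics/top0.png

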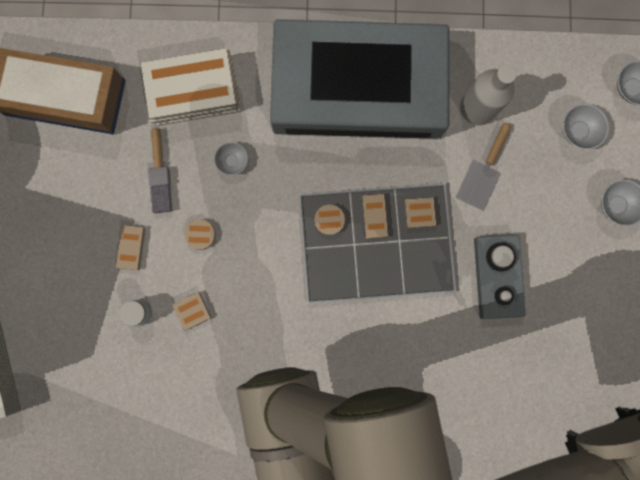

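View pics/scene0.png

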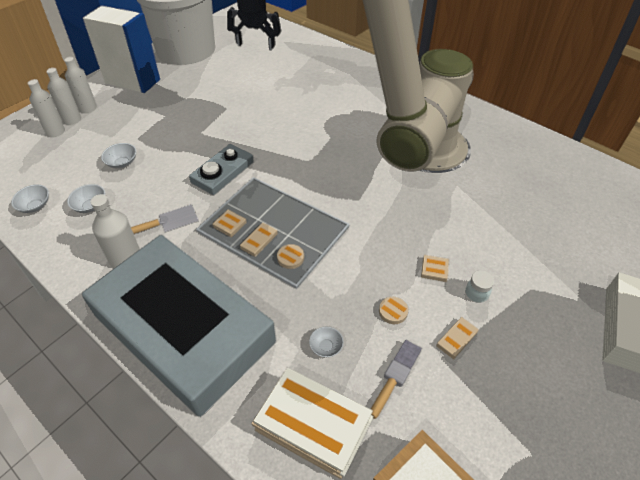

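```bash
cat > h.py <<'E'
import cv2,numpy as np
from rig import ctrl
def ray(c,uv):
    q=(np.array(uv,float)-[c["cx"],c["cy"]])/[c["fx"],c["fy"]]; p=q.copy()
    for _ in range(20): p=q/(1+c["k1"]*(p@p))
    R=np.array(c["R"]);return -R.T@np.array(c["t"]), R.T@np.r_[p,1]
def onz(c,uv,z):
    o,d=ray(c,uv);return (o+d*(z-o[2])/d[2])[:2]
def tri(c1,p1,c2,p2):
    o1,d1=ray(c1,p1);o2,d2=ray(c2,p2)
    s=np.linalg.lstsq(np.c_[d1,-d2],o2-o1,rcond=None)[0]
    a,b=o1+s[0]*d1,o2+s[1]*d2;return (a+b)/2,np.linalg.norm(a-b)
def blobs(m,amin=15):
    n,l,st,ce=cv2.connectedComponentsWithStats(m.astype(np.uint8),connectivity=4)
    return [(ce[i],st[i,4]) for i in range(1,n) if st[i,4]>=amin]
def bands(c,roi):
    x0,y0,x1,y1=roi;im=c["image"][y0:y1,x0:x1].astype(int)
    w=np.clip(im[:,:,0]-im[:,:,2]-75,0,None).astype(float)  # R-B
    return [(ce+[x0,y0],a) for ce,a in blobs(w>0,12)]
def tile(c,center,z,r=24):
    u,v=map(int,center);b=bands(c,(u-r,v-r,u+r,v+r))
    P=[onz(c,ce,z) for ce,a in b];
    return np.mean(P,0),P,[int(a) for _,a in b]
E
python3 - <<'E'
from h import *
np.set_printoptions(precision=2,suppress=True)
c=ctrl.capture("top");s=ctrl.capture("scene")
T={"bar":(131,247),"disc":(200,234),"square":(192,310),"ref_disc":(330,219),"ref_bar":(375,216),"ref_square":(420,212)}
S={"bar":(457,337),"disc":(394,309),"square":(435,267),"ref_disc":(291,255),"ref_bar":(259,238),"ref_square":(229,221)}
for n in T:
    z=23 if "ref" in n else 15
    for cc,W in((c,T),(s,S)):
        m,P,a=tile(cc,W[n],z,20); d=P[1]-P[0]; print(n,m,a,"ang deg",np.degrees(np.arctan2(d[1],d[0]))%180,np.linalg.norm(d))
# keys
for cc,roi in((c,(478,236,524,316)),(s,(190,140,255,195))):
    x0,y0,x1,y1=roi;g=cc["image"][y0:y1,x0:x1].min(2)
    for t in(150,180):print([(ce+[x0,y0],a) for ce,a in blobs(g>t)])
a=cv2.resize(c["image"][180:330,100:300],None,fx=3,fy=3,interpolation=0)
b=cv2.resize(c["image"][180:330,300:530],None,fx=2,fy=3,interpolation=0)
e=cv2.resize(s["image"][130:210,180:260],None,fx=4,fy=4,interpolation=0)
E
```

```text
bar [517.53 388.37] [76, 78] ang deg 174.7124795483764 43.84029437942715
bar [518.5  389.17] [86, 92] ang deg 175.19836510998846 43.77874408506296
disc [549.   243.61] [101, 98] ang deg 178.19737335652064 24.247092983143396
disc [549.61 244.22] [109, 109] ang deg 179.72581963662418 24.110720187386857
square [389.76 253.8 ] [101, 104] ang deg 28.254897674072055 26.037984627653163
square [389.92 254.24] [86, 88] ang deg 26.764692021277476 25.967844546320514
ref_disc [586.59 -25.88] [77, 88] ang deg 3.022324204478764 24.64181391444201
ref_disc [587.56 -26.05] [81, 79] ang deg 7.562329650703256 24.574314993243902
ref_bar [ 596.65 -120.58] [61, 62] ang deg 6.129078331840532 43.99325800230039
ref_bar [ 597.5  -120.12] [57, 57] ang deg 5.403706814926764 44.0185840272054
ref_square [ 606.66 -215.01] [75, 78] ang deg 5.549179155294297 25.78771159580231
ref_square [ 607.52 -214.31] [64, 69] ang deg 6.925131496181446 25.742759450818244
[]
[]
[(array([244.48, 142.15]), np.int32(119)), (array([230., 151.]), np.int32(29)), (array([196.32, 161.28]), np.int32(225)), (array([210.  , 166.55]), np.int32(130)), (array([237.91, 182.3 ]), np.int32(445)), (array([195.19, 191.48]), np.int32(77))]
[(array([244.93, 142.11]), np.int32(109)), (array([229.88, 150.65]), np.int32(17)), (array([196.28, 161.2 ]), np.int32(216)), (array([208.97, 167.68]), np.int32(73)), (array([245.63, 176.81]), np.int32(123))]
```

The top view and scene view agree within about 1 mm. From the top picture:

- **Tiles:** bar (131,247), disc (200,234), square (192,310)
- **References, left to right:** disc (330,219), bar (375,216), square (420,212)
- **Keys:** large (501,257), small (505,296)

I'll start with the square.

```bash
python3 -m creep '[[[1.6,7.3,-1.2,0,0,0.4],[3.3,14.6,-2.5,0,0,0.4],[5,22,-3.8,0,0,0.4],[6.54,29.11,-4.96,0,0,0.4],[6.54,29.11,-4.96,0,0,0.4],[6.54,29.11,-4.96,0,0,0.4],[6.54,29.11,-4.96,0,0,0.4],[6.54,29.11,-4.96,0,0,0.4],[6.54,29.11,-4.96,0,0,0.4],[6.54,29.11,-4.96,0,0,0.4],[6.54,29.11,-4.96,0,0,0.4],[6.54,29.11,-4.96,0,0,0.4],[6.54,29.11,-4.96,0,0,0.4],[6.54,29.11,-4.96,0,0,0.4],[6.54,29.11,-4.96,0,0,0.4],[6.54,29.11,-4.96,0,0,0.4],[6.54,29.11,-4.96,0,0,0.4],[6.54,29.11,-4.96,0,0,0.4],[6.54,29.11,-4.96,0,0,0.4],[6.54,29.11,-4.96,0,0,0.4]]]' 78
```

```text
time_s: 1.87
eef_pos: [389.5, 255.7, 179.1]
ee_rot: [0.0, 0.971, 0.24, -0.001]
force: [0.2, 0.0, 0.7]
grip_width: 0.917
grip_force: 0.0
```

```bash
python3 -m creep '[[[0,0,-1.2,0,0,0],[0,0,-2.4,0,0,0],[0,0,-3.4,0,0,0],[0,0,-3.8,0,0,0],[0,0,-4.0,0,0,0],[0,0,-4.1,0,0,0],[0,0,-4.2,0,0,0],[0,0,-4.2,0,0,0],[0,0,-4.2,0,0,0]]]' 78
python3 - <<'E'
from h import *
s=ctrl.capture("scene");print(ctrl.sense()["eef_pos"])
cv2.imwrite("pics/a.png",cv2.resize(s["image"][200:340,360:520][:,:,::-1],None,fx=4,fy=4,interpolation=cv2.INTER_CUBIC))
E
```

```text
time_s: 2.62
eef_pos: [390.3, 254.1, 75.7]
ee_rot: [-0.0, 0.971, 0.238, 0.001]
force: [-0.3, 0.6, 0.1]
grip_width: 0.917
grip_force: 0.0
[390.20768264 254.13657661  75.6799407 ]
```

View pics/a.png

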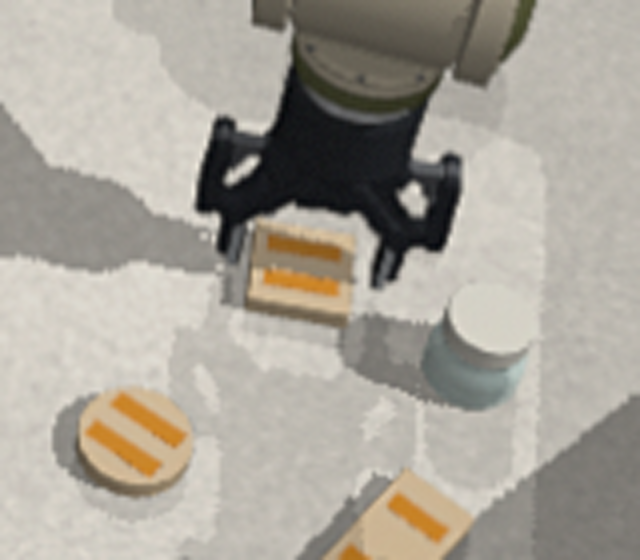

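The fingers straddle the square, seen at crop (300,270), and the jar at (475,345) is clear of them. Next I lower a little more and close.

```bash
python3 -m creep '[[[0,0,-0.15,0,0,0],[0,0,-0.28,0,0,0],[0,0,-0.28,0,0,0],[0,0,-0.28,0,0,0]]]' 78 40; python3 -m creep '[[[0,0,0,0,0,0],[0,0,0,0,0,0],[0,0,0,0,0,0],[0,0,0,0,0,0],[0,0,0,0,0,0],[0,0,0,0,0,0],[0,0,0,0,0,0],[0,0,0,0,0,0]]]' 50 40
```

```text
time_s: 3.0
eef_pos: [389.7, 254.0, 67.7]
ee_rot: [0.0, 0.971, 0.238, -0.0]
force: [0.2, 0.6, 0.9]
grip_width: 0.918
grip_force: 0.0
time_s: 3.67
eef_pos: [390.0, 254.1, 68.2]
ee_rot: [-0.0, 0.971, 0.238, 0.0]
force: [-1.9, -0.9, 6.4]
grip_width: 0.69
grip_force: 43.9
```

```bash
python3 -m creep '[[[0,0,0.3,0,0,0],[0,0,1.0,0,0,0],[0,0,1.8,0,0,0],[0.1,-0.5,2.3,0,0,0],[0.35,-1.5,2.4,0,0,-0.4],[0.65,-2.9,2.4,0,0,-0.8],[1.0,-4.4,2.4,0,0,-1.3],[1.34,-5.9,2.4,0,0,-1.8],[1.68,-7.4,2.4,0,0,-2.3],[2.02,-8.9,2.4,0,0,-2.8],[2.36,-10.4,2.4,0,0,-3.3],[2.7,-11.9,2.4,0,0,-3.8],[3.04,-13.4,2.4,0,0,-4.29],[3.4,-14.9,2.4,0,0,-4.29],[3.7,-16.4,2.4,0,0,-4.29],[4.0,-17.8,2.4,0,0,-4.29],[4.22,-18.8,2.4,0,0,-4.29],[4.32,-19.21,2.4,0,0,-4.29],[4.32,-19.21,2.4,0,0,-4.29],[4.32,-19.21,2.4,0,0,-4.29]]]' 50 40
python3 - <<'E'
from h import *
print(ctrl.sense()["eef_pos"],ctrl.sense()["grip_force"])
s=ctrl.capture("scene")
o=np.r_[497.7,-226.3,66]
R=np.array(s["R"]);X=R@o+s["t"];print(X[0]/X[2]*s["fx"]+s["cx"],X[1]/X[2]*s["fy"]+s["cy"])
cv2.imwrite("pics/b.png",cv2.resize(s["image"][100:300,170:370][:,:,::-1],None,fx=3,fy=3,interpolation=cv2.INTER_CUBIC)[:600])
E
```

```text
time_s: 5.33
eef_pos: [497.5, -225.4, 127.7]
ee_rot: [-0.001, 0.999, 0.053, -0.0]
force: [-0.4, 0.3, -0.8]
grip_width: 0.694
grip_force: 43.7
[ 497.51149436 -225.44475411  127.66302955] 43.65242421627045
254.60485076941367 182.86850108825368
```

View pics/b.png

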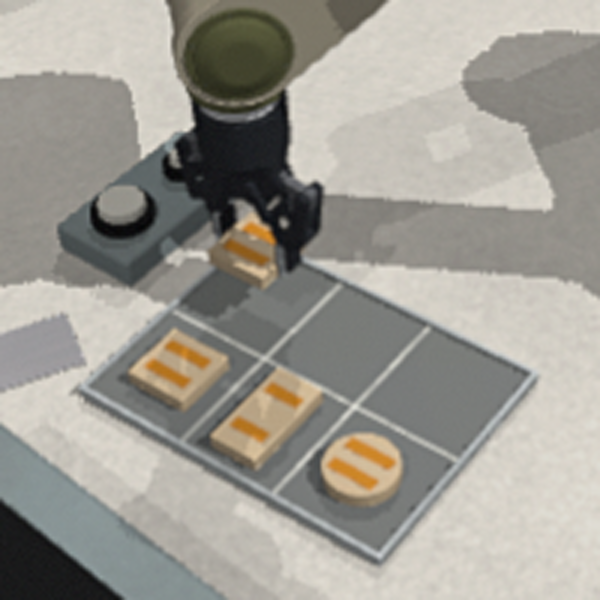

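The square is held level over its cell, at crop (250,250). Next I lower it gently.

```bash
python3 -m creep '[[[0,0,-0.4,0,0,0],[0,0,-1.0,0,0,0],[0,0,-1.5,0,0,0],[0,0,-1.8,0,0,0],[0,0,-1.95,0,0,0],[0,0,-2.02,0,0,0],[0,0,-2.06,0,0,0],[0,0,-2.08,0,0,0],[0,0,-2.08,0,0,0]]]' 50 40
```

```text
time_s: 6.13
eef_pos: [498.0, -226.3, 76.3]
ee_rot: [0.0, 0.999, 0.053, 0.0]
force: [-0.4, -0.6, -1.6]
grip_width: 0.691
grip_force: 43.7
```

```bash
python3 -m creep '[[[0,0,-0.03,0,0,0],[0,0,-0.05,0,0,0],[0,0,-0.05,0,0,0]]]' 50 20;  python3 -m creep '[[[0,0,0,0,0,0],[0,0,0,0,0,0],[0,0,0,0,0,0],[0,0,0.3,0,0,0],[0,0,1,0,0,0],[0,0,2,0,0,0],[0,0,3,0,0,0],[0,0,3,0,0,0]]]' 74
```

```text
time_s: 6.38
eef_pos: [498.1, -226.3, 76.2]
ee_rot: [0.0, 0.999, 0.053, 0.0]
force: [-4.3, 3.3, 12.0]
grip_width: 0.689
grip_force: 45.2
time_s: 7.05
eef_pos: [499.3, -227.2, 154.6]
ee_rot: [0.003, 0.999, 0.053, 0.003]
force: [-0.2, -0.9, 0.9]
grip_width: 0.868
grip_force: 0.0
```

```bash
python3 -m creep '[[[0,0.6,0,0,0,-0.2],[0.05,1.8,0,0,0,-0.6],[0.1,3.3,0,0,0,-1.2],[0.16,4.9,0,0,0,-1.8],[0.2,6.5,0,0,0,-2.2],[0.25,8.1,0,0,0,-2.2],[0.3,9.7,0,0,0,-2.2],[0.35,11.3,0,0,0,-2.2],[0.4,12.9,0,0,0,-2.2],[0.45,14.5,0,0,0,-2.2],[0.5,16.1,0,0,0,-2.2],[0.6,17.7,0,0,0,-2.2],[0.65,19.3,0,0,0,-2.2],[0.7,20.9,0,0,0,-2.2],[0.75,22.4,0,0,0,-2.2],[0.8,23.6,0,0,0,-2.2],[0.81,24.3,0,0,0,-2.2],[0.81,24.6,0,0,0,-2.2],[0.81,24.6,0,0,0,-2.2],[0.81,24.6,0,0,0,-2.2]]]' 66 40
python3 - <<'E'
from h import *
np.set_printoptions(precision=1,suppress=True)
c=ctrl.capture("top");print(ctrl.sense()["eef_pos"],ctrl.sense()["ee_rot"])
m,P,a=tile(c,(425,265),23,22);d=P[1]-P[0];print(m,a,np.degrees(np.arctan2(d[1],d[0]))%180)
E
```

```text
time_s: 8.72
eef_pos: [518.1, 388.0, 149.4]
ee_rot: [0.0, 0.999, -0.043, -0.0]
force: [0.3, -0.4, 0.2]
grip_width: 0.771
grip_force: 0.0
[518.3 387.6 149.6] [ 0.  1. -0. -0.]
[ 497.3 -226.2] [104, 113] 6.550799285302247
```

```bash
python3 -m creep '[[[0,0,-0.6,0,0,0],[0,0,-1.5,0,0,0],[0,0,-2.3,0,0,0],[0,0,-2.7,0,0,0],[0,0,-2.9,0,0,0],[0,0,-3.05,0,0,0],[0,0,-3.12,0,0,0],[0,0,-3.12,0,0,0],[0,0,-3.12,0,0,0]]]' 66 40; python3 -m creep '[[[0,0,0,0,0,0],[0,0,0,0,0,0],[0,0,0,0,0,0],[0,0,0,0,0,0],[0,0,0,0,0,0],[0,0,0,0,0,0],[0,0,0,0,0,0],[0,0,0,0,0,0]]]' 36 40
```

```text
time_s: 9.52
eef_pos: [518.4, 388.9, 72.5]
ee_rot: [-0.0, 0.999, -0.043, 0.001]
force: [0.7, 0.1, 0.7]
grip_width: 0.775
grip_force: 0.0
time_s: 10.18
eef_pos: [518.4, 389.0, 72.5]
ee_rot: [-0.0, 0.999, -0.043, 0.001]
force: [-1.2, 0.5, 7.0]
grip_width: 0.526
grip_force: 42.6
```

```bash
python3 -m creep '[[[0,0,0.3,0,0,0],[0,0,1.0,0,0,0],[0,0,1.8,0,0,0],[-0.03,-0.5,2.3,0,0,0],[-0.1,-1.6,2.4,0,0,0.3],[-0.18,-3.1,2.4,0,0,0.7],[-0.27,-4.7,2.4,0,0,1.1],[-0.37,-6.3,2.4,0,0,1.5],[-0.46,-7.9,2.4,0,0,1.9],[-0.55,-9.5,2.4,0,0,2.2],[-0.65,-11.1,2.4,0,0,2.2],[-0.74,-12.7,2.4,0,0,2.2],[-0.83,-14.3,2.4,0,0,2.2],[-0.92,-15.9,2.4,0,0,2.2],[-1.02,-17.5,2.4,0,0,2.2],[-1.12,-19,2.4,0,0,2.2],[-1.18,-20.2,2.4,0,0,2.2],[-1.22,-20.83,2.4,0,0,2.2],[-1.22,-20.83,2.4,0,0,2.2],[-1.22,-20.83,2.4,0,0,2.2]]]' 36 40
python3 -m creep '[[[0,0,-0.4,0,0,0],[0,0,-1.0,0,0,0],[0,0,-1.5,0,0,0],[0,0,-1.8,0,0,0],[0,0,-1.95,0,0,0],[0,0,-2.02,0,0,0],[0,0,-2.06,0,0,0],[0,0,-2.08,0,0,0],[0,0,-2.08,0,0,0]]]' 36 40
```

```text
time_s: 11.85
eef_pos: [487.4, -132.3, 131.7]
ee_rot: [-0.0, 0.999, 0.052, -0.0]
force: [-0.7, 0.7, -1.1]
grip_width: 0.528
grip_force: 41.9
time_s: 12.6
eef_pos: [487.8, -131.6, 80.5]
ee_rot: [0.0, 0.999, 0.053, 0.0]
force: [-2.3, 2.3, 3.4]
grip_width: 0.529
grip_force: 42.4
```

```bash
python3 -m creep '[[[0,0,-0.02,0,0,0],[0,0,-0.02,0,0,0],[0,0,-0.02,0,0,0],[0,0,-0.02,0,0,0],[0,0,0.3,0,0,0],[0,0,1,0,0,0],[0,0,2,0,0,0],[0,0,2.8,0,0,0]]]' 58 20
python3 -m creep '[[[0.05,0.5,0,0,0,0],[0.25,1.6,0,0,0,0],[0.5,3.1,0,0,0,0],[0.75,4.6,0,0,0,0],[1.0,6.1,0,0,0,0],[1.25,7.6,0,0,0,0],[1.5,9.1,0,0,0,0],[1.75,10.6,0,0,0,0],[2.0,12.1,0,0,0,0],[2.2,13.5,0,0,0,0],[2.4,14.6,0,0,0,0],[2.47,15.04,0,0,0,0],[2.47,15.04,0,0,0,0],[2.47,15.04,0,0,0,0]]]' 80 40
python3 - <<'E'
from h import *
np.set_printoptions(precision=1,suppress=True)
c=ctrl.capture("top");print(ctrl.sense()["eef_pos"],ctrl.sense()["ee_rot"])
m,P,a=tile(c,(380,268),23,22);d=P[1]-P[0];print(m,a,np.degrees(np.arctan2(d[1],d[0]))%180)
E
```

```text
time_s: 13.27
eef_pos: [487.7, -132.0, 151.5]
ee_rot: [0.0, 0.999, 0.053, 0.0]
force: [-0.0, -0.4, 1.1]
grip_width: 0.675
grip_force: 0.0
time_s: 14.43
eef_pos: [549.0, 243.8, 149.3]
ee_rot: [0.0, 0.999, 0.053, -0.0]
force: [-0.4, -0.5, -0.2]
grip_width: 0.938
grip_force: 0.0
[549.2 243.1 149.4] [ 0.   1.   0.1 -0. ]Traceback (most recent call last):
  File "<stdin>", line 4, in <module>
IndexError: list index out of range
```

```bash
python3 -m creep '[[[0,0,-0.6,0,0,0],[0,0,-1.5,0,0,0],[0,0,-2.3,0,0,0],[0,0,-2.7,0,0,0],[0,0,-3,0,0,0],[0,0,-3.18,0,0,0],[0,0,-3.25,0,0,0],[0,0,-3.25,0,0,0],[0,0,-3.25,0,0,0]]]' 80 40; python3 -m creep '[[[0,0,0,0,0,0],[0,0,0,0,0,0],[0,0,0,0,0,0],[0,0,0,0,0,0],[0,0,0,0,0,0],[0,0,0,0,0,0],[0,0,0,0,0,0],[0,0,0,0,0,0]]]' 54 40
```

```text
time_s: 15.23
eef_pos: [549.7, 244.0, 69.2]
ee_rot: [-0.0, 0.999, 0.053, 0.001]
force: [-0.3, -0.7, 0.1]
grip_width: 0.938
grip_force: 0.0
time_s: 15.9
eef_pos: [549.7, 244.2, 69.5]
ee_rot: [-0.0, 0.999, 0.053, 0.001]
force: [-0.5, 0.2, 5.0]
grip_width: 0.732
grip_force: 43.5
```

```bash
python3 -m creep '[[[0,0,0.3,0,0,0],[0,0,1.0,0,0,0],[0,0,1.8,0,0,0],[-0.12,-0.5,2.3,0,0,0],[-0.4,-1.6,2.4,0,0,0],[-0.75,-3,2.4,0,0,0],[-1.1,-4.4,2.4,0,0,0],[-1.5,-5.8,2.4,0,0,0],[-1.85,-7.2,2.4,0,0,0],[-2.2,-8.6,2.4,0,0,0],[-2.5,-9.9,2.4,0,0,0],[-2.75,-10.8,2.4,0,0,0],[-2.87,-11.27,2.4,0,0,0],[-2.87,-11.27,2.4,0,0,0],[-2.87,-11.27,2.4,0,0,0]]]' 54 40
python3 -m creep '[[[0,0,-0.4,0,0,0],[0,0,-1.0,0,0,0],[0,0,-1.5,0,0,0],[0,0,-1.8,0,0,0],[0,0,-1.95,0,0,0],[0,0,-2.02,0,0,0],[0,0,-2.06,0,0,0],[0,0,-2.08,0,0,0],[0,0,-2.08,0,0,0]]]' 54 40
```

```text
time_s: 17.15
eef_pos: [477.7, -37.9, 128.8]
ee_rot: [0.0, 0.999, 0.053, 0.0]
force: [0.8, -0.1, -1.0]
grip_width: 0.726
grip_force: 44.1
time_s: 17.9
eef_pos: [477.6, -37.1, 77.5]
ee_rot: [-0.0, 0.999, 0.053, -0.0]
force: [-5.4, 3.1, 10.2]
grip_width: 0.729
grip_force: 45.2
```

```bash
python3 -m creep '[[[0,0,0,0,0,0],[0,0,0,0,0,0],[0,0,0,0,0,0],[0,0,0,0,0,0],[0,0,0.3,0,0,0],[0,0,1,0,0,0],[0,0,2,0,0,0],[0,0,2.8,0,0,0]]]' 76 20
python3 -m creep '[[[0,0,0.6,0,0,0],[-0.5,-0.8,1.5,0,0,0],[-1,-2.2,2.6,0,0,0],[-1.6,-3.6,3.5,0,0,0],[-2.2,-5,4,0,0,0],[-2.8,-6.4,4,0,0,0],[-3.4,-7.8,4,0,0,0],[-4,-9.2,4,0,0,0],[-4.6,-10.6,4,0,0,0],[-5.2,-12,4,0,0,0],[-5.8,-13.2,4,0,0,0],[-6,-14.2,4,0,0,0],[-6,-14.2,4,0,0,0],[-6,-14.2,4,0,0,0],[-6,-14.2,4,0,0,0]]]' 0 40
python3 - <<'E'
from h import *
c=ctrl.capture("top");s=ctrl.capture("scene");print(ctrl.sense()["eef_pos"])
a=cv2.resize(c["image"][170:320,290:540],None,fx=3,fy=3,interpolation=0)
b=cv2.resize(s["image"][130:280,170:370],None,fx=3,fy=3,interpolation=0)
cv2.imwrite("pics/c.png",a[:,:,::-1]);cv2.imwrite("pics/d.png",b[:,:,::-1])
E
```

```text
time_s: 18.57
eef_pos: [477.7, -37.8, 148.1]
ee_rot: [0.0, 0.999, 0.053, 0.0]
force: [0.5, -1.0, 0.9]
grip_width: 0.892
grip_force: 0.0
time_s: 19.82
eef_pos: [327.7, -392.0, 246.6]
ee_rot: [-0.0, 0.999, 0.053, -0.0]
force: [-0.0, 1.0, 0.4]
grip_width: -0.001
grip_force: 0.0
[ 328.01450977 -391.73053009  246.65245983]
```

View pics/c.png

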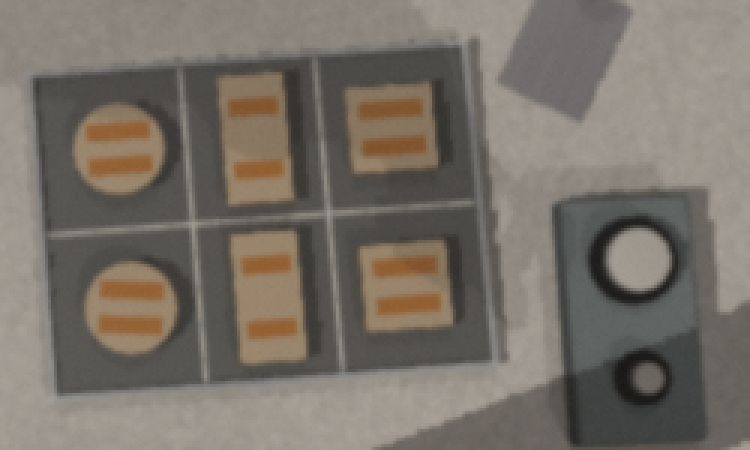

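View pics/d.png

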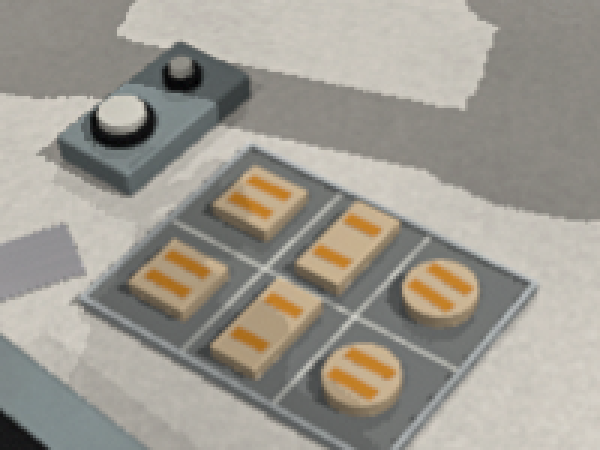

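All three tiles lie in their front cells. The large key shows at crop (638,260) in the top view and (121,115) in the scene view, and the small key at (648,378) and (180,68).

Run:
```python
from h import *
np.set_printoptions(precision=1,suppress=True)
c=ctrl.capture("top");s=ctrl.capture("scene")
ax=np.array([.9944,.1054])
for n,f,r in(("disc",(333,272),(330,219)),("bar",(380,269),(375,216)),("square",(425,265),(420,212))):
    m,P,a=tile(c,f,23,24);q,_,_=tile(c,r,23,20);d=P[1]-P[0]
    print(n,m-(q-110*ax),a,np.degrees(np.arctan2(d[1],d[0]))%180)
def key(cc,p,r,t):
    u,v=map(round,p);g=cc["image"][v-r:v+r+1,u-r:u+r+1].min(2).astype(float)
    n,l,st,ce=cv2.connectedComponentsWithStats((g>t).astype(np.uint8),connectivity=4)
    i=l[r,r];return ce[i]+[u-r,v-r],st[i]
for n,a,b,t in(("large",(502.7,256.7),(210.3,168.3),130),("small",(506,296),(230,152.7),90)):
    k1,s1=key(c,a,12,t);k2,s2=key(s,b,12,t);print(n,k1,s1,k2,s2,*tri(c,k1,s,k2))
    print([onz(cc,k,h) for h in(40,46) for cc,k in((c,k1),(s,k2))])
```

```text
disc [-0.3  0.6] [104, 105] 177.92267001153465
bar [-0.1  0.1] [82, 81] 5.66288089012437
square [0.1 1.1] [91, 105] 8.89069651589574
large [502.4 256.1] [  2   2  20  19 288] [208.5 165.9] [  0   3  21  15 193] [ 519.  -379.5   51.1] 4.7895874831598135
[array([ 518.3, -381. ]), array([ 512.8, -392.6]), array([ 517.8, -379.1]), array([ 516.8, -386.8])]
small [505.8 295.7] [ 8  8  8  8 44] [229.6 151.3] [ 8  7  8  8 49] [ 438.  -386.    47.1] 0.671483932421691
[array([ 437.9, -388. ]), array([ 432.9, -393.2]), array([ 437.8, -386. ]), array([ 437.4, -387.4])]
```

```bash
python3 -m creep '[[[0.6,0,0,0,0,0],[1.8,0.1,0,0,0,0],[3.0,0.2,-0.5,0,0,0],[4.0,0.25,-1.5,0,0,0],[4.41,0.25,-2.7,0,0,0],[4.41,0.25,-3.7,0,0,0],[4.41,0.25,-4.4,0,0,0],[4.41,0.25,-4.6,0,0,0],[4.41,0.25,-4.6,0,0,0],[4.41,0.25,-4.6,0,0,0]]]' 0 40
python3 -m creep '[[[0,0,-0.1,0,0,0],[0,0,-0.2,0,0,0],[0,0,-0.3,0,0,0],[0,0,-0.4,0,0,0],[0,0,-0.48,0,0,0],[0,0,-0.48,0,0,0]]]' 0 40
```

```text
time_s: 20.85
eef_pos: [438.2, -386.6, 132.5]
ee_rot: [0.001, 0.999, 0.053, 0.0]
force: [0.8, -0.0, 1.4]
grip_width: -0.001
grip_force: 0.0
time_s: 21.35
eef_pos: [438.0, -386.7, 119.6]
ee_rot: [0.0, 0.999, 0.053, 0.0]
force: [0.2, -1.2, 4.9]
grip_width: -0.003
grip_force: 2.1
```

```bash
python3 -m creep '[[[0,0,-0.06,0,0,0],[0,0,-0.06,0,0,0],[0,0,-0.06,0,0,0]]]'; python3 -m creep '[[[0,0,-0.05,0,0,0],[0,0,-0.05,0,0,0],[0,0,-0.05,0,0,0]]]'
```

```text
time_s: 21.6
eef_pos: [438.0, -386.7, 118.6]
ee_rot: [0.001, 0.999, 0.053, 0.0]
force: [-1.0, -0.6, 7.6]
grip_width: -0.001
grip_force: 3.8
time_s: 21.85
eef_pos: [438.1, -386.8, 118.5]
ee_rot: [0.001, 0.999, 0.053, 0.0]
force: [-3.2, 2.7, 17.3]
grip_width: 0.002
grip_force: 8.6
```

```bash
for i in 1 2 3 4; do python3 -m creep '[[[0,0,0.08,0,0,0],[0,0,0.08,0,0,0],[0,0,0.08,0,0,0]]]' | grep -E "pos|force"; done
```

```text
eef_pos: [438.0, -386.7, 119.1]
force: [0.8, -0.8, 4.1]
grip_force: 2.3
eef_pos: [438.0, -386.7, 120.8]
force: [1.1, -2.3, 4.3]
grip_force: 1.8
eef_pos: [437.9, -386.4, 122.6]
force: [0.8, -2.0, 3.1]
grip_force: 1.3
eef_pos: [437.7, -386.2, 124.5]
force: [0.3, -0.9, 1.6]
grip_force: 0.7
```

```bash
python3 -m creep '[[[0,0,0.5,0,0,0],[0,0,1.0,0,0,0],[0.6,0.06,1.0,0,0,0],[1.6,0.2,1.0,0,0,0],[2.6,0.3,1.0,0,0,0],[3.18,0.34,1.0,0,0,0],[3.18,0.34,1.0,0,0,0],[3.18,0.34,0.5,0,0,0],[3.18,0.34,0.2,0,0,0],[3.18,0.34,0.1,0,0,0],[3.18,0.34,0,0,0,0],[3.18,0.34,-0.1,0,0,0],[3.18,0.34,-0.18,0,0,0],[3.18,0.34,-0.24,0,0,0],[3.18,0.34,-0.24,0,0,0],[3.18,0.34,-0.24,0,0,0]]]'; python3 -m creep '[[[0,0,-0.06,0,0,0],[0,0,-0.06,0,0,0],[0,0,-0.06,0,0,0]]]'
```

```text
time_s: 24.18
eef_pos: [517.2, -378.2, 119.0]
ee_rot: [0.0, 0.999, 0.053, -0.0]
force: [-3.3, 0.4, 4.1]
grip_width: -0.002
grip_force: 2.3
time_s: 24.43
eef_pos: [517.4, -378.2, 118.6]
ee_rot: [0.001, 0.999, 0.053, 0.0]
force: [-6.3, 2.0, 12.8]
grip_width: -0.002
grip_force: 6.0
```

Fully down. Next I lift clear, check the layout once more and hand in.

```bash
python3 -m creep '[[[0,0,0.2,0,0,0],[0,0,0.5,0,0,0],[0,0,1.5,0,0,0],[0,0,3,0,0,0],[0,0,4,0,0,0],[0,0,4,0,0,0],[0,0,4,0,0,0],[0,0,4,0,0,0],[0,0,4,0,0,0],[0,0,4,0,0,0]]]'
python3 - <<'E'
from h import *
c=ctrl.capture("scene");ax=np.array([.9944,.1054])
for n,f,r in(("disc",(317,227),(291,255)),("bar",(285,212),(259,238)),("square",(257,197),(229,221))):
    m,P,a=tile(c,f,23,17);q,_,_=tile(c,r,23,17);print(n,(m-(q-110*ax)).round(1),a)
print(ctrl.finish_job())
E
```

```text
time_s: 25.27
eef_pos: [517.2, -377.7, 215.8]
ee_rot: [-0.001, 0.999, 0.053, -0.001]
force: [0.5, 1.2, 0.5]
grip_width: -0.002
grip_force: 0.0
disc [-0.5  0.7] [76, 80]
bar [-0.2  0.4] [55, 59]
square [0.7 0.2] [65, 70]
the job is handed in; nothing more can be done
None
```

The job is handed in at about 25 s: all three tiles measured within about 1 mm of their cell centres, and the small key then the large key each pressed fully down and released (key travel judged from force and height); the verdict was not reported.

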